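Clamp a dowel and hold the guarded lever

TASK

Pull the pale wooden dowel up out of the rod holder, stand it fully home in the round socket of the green bench clamp and let go of it. Only then flip the clamp's red safety catch right over to the outside, away from the blue lever, and after that pull the lever by its black upright handle until the rubber jaw presses the dowel firmly against the steel anvil. Finish while still holding the lever there (a spring opens the clamp again if it is let go), and leave the other rods, tools and materials where they are.

Things in the scene. Friction and masses are not known exactly. Their poses are not given: they have to be found in the camera images.
- dowel: pale plain wooden dowel, 20 mm in diameter, 200 mm long, 50 g, standing upright in one of the three holes of the holder (any of them) and 130 mm out of it. Origin: centre of its foot; z up along the dowel.
- holder: dark wooden block, 60 mm (its x) by 180 mm (its y) by 80 mm high, fixed to the bench, origin at the centre of its underside. Three upright holes of 26 mm across, 70 mm deep (floors 10 mm above the bench), in a row along its y at -60, 0 and +60 mm. The other two hold the other rods.
- steel_rod: bystander: bright steel rod, 14 mm in diameter, 145 mm long, in another hole of the holder. Origin: centre of its foot.
- black_rod: bystander: black rod with a grey end, 20 mm in diameter, 150 mm long, in another hole of the holder. Origin: centre of its foot.
- clamp: bench clamp, fixed. Green base plate 200 mm (its x) x 380 mm (its y), 20 mm thick; origin at the centre of its underside, z up, x roughly away from the robot, y roughly left. Clamp frame, mm: socket block 50 x 50, top 65 high, at x 41, y -110; behind it the steel anvil, x 54 to 76, y -135 to -85, top 110 high; blue lever 78 to 96 high. 19 mm are free between open jaw and seated dowel.
- socket (a point): centre of the mouth of the round socket hole in the aluminium block (clamp frame: x 41, y -110, z 65 mm). The hole is 23 mm wide with a 2 mm chamfer, upright and 40 mm deep: a dowel fully home stands with its foot 40 mm below this point. Axes as the clamp's.
- pivot (a point): point on the upright pivot axis of the lever (clamp frame: x 0, y -50, z 87 mm), axes as the clamp's. The handle travels about it in a level arc of 110 mm radius.
- handle: black round upright handle post on the blue lever, 24 mm in diameter, 54 mm tall (96 to 150 mm above the bench), with a thin yellow band, 110 mm to the clamp's +y side of the pivot when open. Origin: centre of its lower end, on the lever's top; z up. It spins freely on its stud, so the gripper need not turn with the lever.
- lever (a joint): angle of the blue lever (rad), counter-clockwise from above: 0 open (spring return), 0.65 far stop. Pulling moves the handle to the clamp's -x, roughly to the robot. The jaw meets the seated dowel at 0.37 to 0.44; it presses about 6 N at 0.47, 12 N at 0.57; 0.5 to 0.6 is a good place to hold. The handle takes 2 N to start, 7 to 13 N at the end. The locked catch stops the lever near 0.05.
- jaw: black rubber jaw pad, 28 mm wide and 30 mm high, 10 mm thick, on a spring plunger (16 mm travel) at the lever's short end, centre 87 mm above the bench. Origin: centre of its face, which looks along its own +x towards the anvil.
- catch (a joint): angle of the red safety catch (rad), hinged along the clamp's x at clamp y 170, 35 mm above the bench: 0 locked (leaning 40 degrees inward, to clamp -y, across the lever's end), 0.7 upright, 1.4 fully flipped (leaning 40 degrees outward, to clamp +y). It starts at 0 to 0.15 and stays where it is left; about 1 N at its crossbar moves it.
- catch_grip (a point): point on the red crossbar at the catch's end, 85 mm from the catch's hinge. The crossbar is round, 16 mm thick, level along the clamp's x, from clamp x -15 to -81 mm; this point is at clamp x -56. Locked it is at clamp y 115, 100 mm above the bench; flipped at clamp y 225. A shut gripper set down on its inner (-y) side can push it over.
- glue: bystander: white glue bottle with an orange cap, 60 mm wide, 170 mm high. Origin: centre of its underside.
- tape: bystander: ring of yellow tape, 90 mm across, 25 mm high, lying flat. Origin: centre of its underside.
- offcut: bystander: wooden offcut, 60 x 140 x 40 mm high. Origin: centre of its underside.
- hammer: bystander: hammer lying on the bench behind the holder.
- driver: bystander: screwdriver with a red handle lying on the bench to the left of the robot.

How it is judged:
By the outcome, as a careful person would: the job done as asked, in the order asked, and still so for the second after the job is handed in, while the arm keeps its last pose, push and grip.
It also fails if it takes over 61 s, if anything falls off the work surface, if the arm or the gripper's body presses on something with over 40 N, if the wrist force passes 120 N, or if a joint passes its speed limit or range.

ROBOT

A 7-joint arm with a two-finger parallel gripper is mounted at the origin on the work surface. World frame = base frame: x ahead of the robot, y to its left, z up, the work surface at z = 0. Lengths are in m, angles in rad, forces in N, time in s.
With the tool pointing down it reaches from about 0.425 to 0.925 m from the base axis. Payload 6.8 kg.
Tool frame: the origin (TCP) lies at the very end of the fingers, on their centre line; the grasp point (between the pads) lies 19 mm behind it (tcp_to_grasp is the distance from the TCP to the grasp point, in m); z points along the fingers, y is the direction in which the jaws open and shut (so a half turn about z gives the same grasp; the last joint's range is limited). The gripper opens to 85 mm and grips with 20 to 120 N. Pads are 22 mm wide; open, the fingers measure 114 mm over their backs; the gripper's body (76 mm by 85 mm) begins 54 mm behind the grasp point. The pads swing forward as they close: fully open they stand 13 mm farther back than shut.
Start: joints at [1.236, 0.477, 0.022, 1.555, -0.011, 1.109, -0.083], TCP at [0.152, -0.658, 0.231] pointing down, gripper open.
Joint ranges: [-2.96, 2.96], [-0.34, 2.1], [-1.41, 1.46], [0.24, 2.44], [-1.37, 4.51], [0.17, 1.92], [-2.96, 2.96]. Speed limits (rad/s): [2.39, 2.39, 3.14, 3.14, 3.14, 3.14, 3.14].

INTERFACE

Orientations are given as a unit quaternion [w, x, y, z].
In Python, from station import * gives the robot as it stands.
- The arm moves only by the tool apply_moves, never from a script. Its argument "increments" is one flat list of numbers, 5 for each row, row after row: the finger opening in mm, from 0 to 85.4, then the shift along the tool's x, y, z in mm, then the turn about the tool's z in degrees. In form: [claw, tx, ty, tz, roll, claw, tx, ty, tz, roll, ...]. A call has 1 to 12 rows; each row shifts and turns the pose as measured when the row begins, along the tool's axes as they then stand; what a row does not reach is not made up. A row lasts 1/8 s, in which the tool goes at most 62.5 mm and 10.7 degrees, less where a joint would pass 70% of its speed; a pose out of reach is approached as far as the arm can. A call with a gripper value outside its range is refused whole. The fingers move at their own pace and stop on an object; "squeeze" is the grip in N (left out, the last holds). Time passes only in rows, so rows that do not move let the fingers close. It gives the time, the measured TCP pose, the force and the opening at its end, in the units of the state.
- get_obs(): the state, without advancing time (a new reading comes with each control period).
- read_camera(name): name is "side" or "top" or "wrist"; returns (picture, depth): 384x512x3 uint8, blue, green, red; 384x512 float32, m along the optical axis (not along the pixel's ray), 0 where there is no reading.
- get_calibration(name): a dict with "mtx" (3x3 intrinsics, pixels), "camera_from_world" (4x4, takes a point from world to camera coordinates); the wrist camera has in their place "T_tool_cam" (4x4, takes a point from camera to tool coordinates, whose origin is the TCP and whose axes are the flange's). Camera axes: x right, y down, z forward; pixel columns grow to the right and rows downward; lengths in m; the calibration is good to about 2 mm. A picture is of the moment at which its call begins: read the wrist's pose just before it. get_calibration takes no time and is no camera call.
- hand_in(): hands the job in, once; it reports no verdict.
Trained networks look in the newest picture that a camera, given by its name, has taken for a name from the list of things; names that differ only in an ending like _2 or _b are one class to them, and where a whole thing is asked for, a point or a joint stands for the part that bears it (a point fixed in the world has none). Each returns a list of dicts, best first, with "p" (0 to 1); they miss things now and then, are a little off and sometimes report something else, mostly with a low value. They report only what shows in the picture. A call takes as long as a camera call.
- outline_of(camera, thing): "pixels" (384x512 bool, what is visible of it) and "extent" ([centre column, centre row, width, height] in pixels, round what is visible of it).
The state is a dict: "t": time; "q": joint angles; "joint_vel": joint speeds; "joint_torque": joint torques, N m; "eef_pos": TCP position; "tool_rot": TCP orientation; "contact_force": force on the tool from outside, world axes, zero at the start; "torque": the same for the moment, N m; "gripper_width": opening from 0.0 (shut) to 1.0 (fully open).
Only numpy, scipy, OpenCV 4.12 (cv2) and the standard library are available. Lean on these libraries where they do the work, as an engineer would, in place of code of your own. Each camera call takes 0.05 s, during which the arm holds its last target.

## Working session

There is one attempt and no reset: what is moved stays moved. The work goes in short steps, Python scripts to look and compute and a tool call to move; the robot and the scene stay as the last step left them, time stands still between calls to the robot, and variables do not carry over. Pictures are saved under pics/ and viewed, and the job is handed in when it is done.

Besides the shell and the picture viewer there is one more tool, called as name(argument=value, ...), one argument or row to a line, values as JSON. apply_moves: Moves the arm, as the interface text tells. Its arguments: {"type":"object","properties":{"increments":{"type":"array"},"squeeze":{"type":"number"}},"required":["increments"]}

```bash
ls; mkdir -p pics
python3 - <<'E'
from station import *
import cv2
o=get_obs()
print({k:(v if not hasattr(v,'tolist') else v.tolist()) for k,v in o.items()})
for n in ["side","top","wrist"]:
    p,d=read_camera(n); cv2.imwrite(f"pics/{n}0.png",p)
    print(n,get_calibration(n))
    import numpy as np; np.save(f"pics/{n}0_d.npy",d)
E
```

```text
pics
{'t': 0.0, 'q': [1.235888299902858, 0.47781245925123134, 0.02234731712581834, 1.5564744579486594, -0.011497737874178116, 1.1093087465511366, -0.08308270020779157], 'joint_vel': [0.0007246024476814318, -7.858976270486818e-05, 0.0005932299344005797, 0.0004664215505411765, -0.0014704863094255431, 0.0002765474900085768, 0.0004944463751006417], 'joint_torque': [-0.0005881777360627893, -59.6454656124115, 1.6079949215054512, -28.120468854904175, 0.01255656941793859, 0.009275696065742522, -7.052322246181575e-06], 'eef_pos': [0.15162802814988927, -0.6571246366062649, 0.23030787631551636], 'tool_rot': [-0.0009202562653017983, 0.9935743530648194, 0.11317741078904955, -0.00017817777144140204], 'contact_force': [0.5630122560811159, -0.7023823135962134, 0.14312046368749634], 'torque': [0.011717791318138897, -0.014759465283837802, -0.01712215007841194], 'gripper_width': 1.0035083163253926}
side {'mtx': array([[359.24159466,   0.        , 253.6705254 ],
       [  0.        , 359.24159466, 194.43269382],
       [  0.        ,   0.        ,   1.        ]]), 'camera_from_world': array([[ 0.8189424
[... 582 characters left out ...]
1],
       [ 7.38287625e-02, -2.49682646e-03, -9.97267807e-01,
         1.21260124e+00],
       [ 0.00000000e+00,  0.00000000e+00,  0.00000000e+00,
         1.00000000e+00]])}
wrist {'mtx': array([[302.60348903,   0.        , 259.1557992 ],
       [  0.        , 302.60348903, 185.48927224],
       [  0.        ,   0.        ,   1.        ]]), 'T_tool_cam': array([[ 6.52522614e-04, -9.54137499e-01, -2.99368013e-01,
         7.56527219e-02],
       [ 9.99999675e-01,  7.64231625e-04, -2.56071611e-04,
         6.78685334e-04],
       [ 4.73114029e-04, -2.99367748e-01,  9.54137688e-01,
        -1.42640541e-01],
       [ 0.00000000e+00,  0.00000000e+00,  0.00000000e+00,
         1.00000000e+00]])}
```

View pics/side0.png

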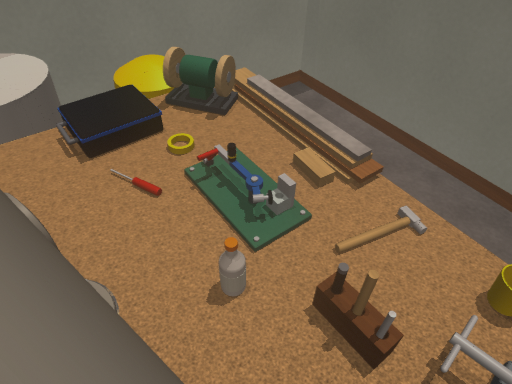

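View pics/top0.png

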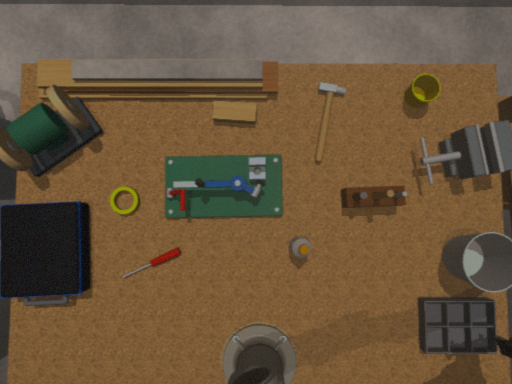

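View pics/wrist0.png

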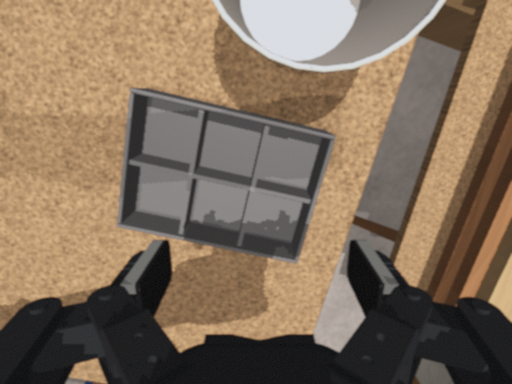

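Side view: the dowel is in the middle hole (368,290), with the black rod on the left and the steel rod on the right. The clamp is at about (245,195), with the catch leaning inward. Next I measure their poses.

```bash
cat > h.py <<'E'
from station import *
import numpy as np, cv2
def world(name,d,cal,pose=None):
    K=cal["mtx"]; v,u=np.mgrid[:384,:512]
    P=np.stack([(u-K[0,2])/K[0,0]*d,(v-K[1,2])/K[1,1]*d,d],-1)
    T=np.linalg.inv(cal["camera_from_world"])
    return P@T[:3,:3].T+T[:3,3]
def proj(cal,p):
    p=np.atleast_2d(p);T=cal["camera_from_world"];c=p@T[:3,:3].T+T[:3,3]
    c=c@cal["mtx"].T
    return c[:,:2]/c[:,2:]
E
python3 - <<'E'
from h import *
for n in ["top","side"]:
    p,d=read_camera(n); cal=get_calibration(n); W=world(n,d,cal); np.save(f"pics/W{n}.npy",W)
    b,g,r=[p[...,i].astype(int) for i in range(3)]
    m=(g>r+15)&(g>b+5)&(d>0)&(abs(W[...,2]-.02)<.012)&(abs(W[...,1]-.05)<.35)&(W[...,0]>.3)&(W[...,0]<.75)
    m=cv2.morphologyEx(m.astype(np.uint8),cv2.MORPH_OPEN,np.ones((2,2)))>0
    pts=W[m]; rc=cv2.minAreaRect(pts[:,:2].astype(np.float32)*1000); print(n,"plate",rc,pts[:,2].mean(), m.sum())
    for t in ["dowel","holder","steel_rod","black_rod","clamp","handle","catch","catch_grip","socket","glue"]:
        for o in outline_of(n,t)[:1]:
            q=o["pixels"]&(d>0); w=W[q]
            if len(w)==0: continue
            z=w[:,2]; top=w[z>np.percentile(z,85)]
            print(n,t,round(o["p"],2),np.round(o["extent"]),q.sum(),"mean",w.mean(0).round(4),"top",np.median(top,0).round(4),"zmax",np.percentile(z,97).round(3))
            if t=="holder":
                s=w[abs(w[:,2]-.08)<.006]
                if len(s)>10: print(cv2.minAreaRect(s[:,:2].astype(np.float32)*1000))
print(get_obs()["t"])
E
```

```text
top plate ((548.2789306640625, 111.25508880615234), (206.7589569091797, 374.83624267578125), 0.914260983467102) 0.026927869256373693 5113
top holder 0.82 [373. 195.  60.  25.] 955 mean [ 0.5168 -0.3378  0.0745] top [ 0.51   -0.3418  0.0844] zmax 0.085
((519.2013549804688, -355.4726257324219), (59.42670440673828, 180.7827911376953), 1.1267163753509521)
top steel_rod 0.5 [154. 263.  54.  27.] 239 mean [0.3253 0.3108 0.0238] top [0.3295 0.2978 0.0287] zmax 0.03
top black_rod 0.51 [359. 198.  14.   6.] 79 mean [ 0.5171 -0.2915  0.1374] top [ 0.5185 -0.2964  0.164 ] zmax 0.165
top clamp 0.7 [224. 188. 119.  67.] 7101 mean [0.555  0.1158 0.0351] top [0.5548 0.0943 0.0991] zmax 0.109
top handle 0.66 [202. 185.  12.   9.] 65 mean [0.5543 0.1733 0.1425] top [0.5556 0.1748 0.1539] zmax 0.155
top catch 0.79 [176. 200.  17.  26.] 206 mean [0.5197 0.2513 0.0857] top [0.5147 0.2306 0.1112] zmax 0.112
top catch_grip 0.62 [176. 202.  19.  20.] 184 mean [0.5193 0.2538 0.0837] top [0.5133 0.2306 0.1112] zmax 0.112
top socket 0.6 [224. 185. 120.  64.] 7067 mean [0.5547 0.1157 0.0352] top [0.5548 0.0944
[... 798 characters left out ...]
0.5179 -0.3005  0.1593] zmax 0.16
side clamp 0.8 [247. 197. 128. 112.] 7087 mean [0.5444 0.0804 0.0341] top [0.5535 0.0755 0.0957] zmax 0.107
side handle 0.44 [232. 151.   8.  18.] 147 mean [0.5541 0.1707 0.1266] top [0.5548 0.1732 0.1478] zmax 0.148
side catch 0.68 [245. 174.  53.  58.] 780 mean [0.5503 0.1014 0.0981] top [0.5518 0.1659 0.13  ] zmax 0.145
side catch_grip 0.46 [209. 156.  20.  15.] 154 mean [0.5144 0.2381 0.0851] top [0.5076 0.2268 0.1059] zmax 0.107
side socket 0.74 [250. 198. 128. 107.] 7210 mean [0.545  0.0812 0.0337] top [0.5537 0.0731 0.0958] zmax 0.107
side glue 0.73 [232. 266.  31.  58.] 1288 mean [ 0.3565 -0.1403  0.0905] top [ 0.3617 -0.1325  0.1667] zmax 0.168
1.25
```

apply_moves(
  increments=[85,0,0,-15,-10,85,0,0,-15,-10,85,0,0,-15,-10,85,0,0,-15,-10,85,0,0,-15,-10,85,0,0,-15,-10,85,0,0,-15,-10,85,0,0,-15,-7],
)

```text
t: 2.25
eef_pos: [0.1513, -0.6568, 0.3531]
tool_rot: [-0.002, 0.691, 0.722, 0.001]
contact_force: [0.3, -0.8, 0.3]
gripper_width: 0.992
```

```bash
cat >> h.py <<'E'
from scipy.spatial.transform import Rotation as Rn
def tool():
    o=get_obs(); w,x,y,z=o["tool_rot"]; R=Rn.from_quat([x,y,z,w]).as_matrix()
    return R,np.array(o["eef_pos"]),o
def delta(target,heading_y=None):
    "mm in tool axes to the world target"
    R,p,o=tool(); return (R.T@(np.array(target)-p)*1000).round(1)
def st():
    R,p,o=tool(); print("t",round(o["t"],2),"p",p.round(4),"xh",np.degrees(np.arctan2(R[1,0],R[0,0])).round(2),"zax",R[:,2].round(4),"q",np.round(o["q"],2),"F",np.round(o["contact_force"],1),"g",round(o["gripper_width"],3))
def wristworld():
    R,p,o=tool(); pic,d=read_camera("wrist"); cal=get_calibration("wrist")
    T=np.eye(4);T[:3,:3]=R;T[:3,3]=p; cfw=np.linalg.inv(T@cal["T_tool_cam"])
    c=dict(mtx=cal["mtx"],camera_from_world=cfw)
    return pic,d,world("wrist",d,c),c
E
python3 -c "
from h import *
st(); print(delta([.585,.0,.35]))"
```

```text
t 2.25 p [ 0.1513 -0.6568  0.3531] xh 92.51 zax [-0.0018  0.0034 -1.    ] q [ 1.42  0.42 -0.25  1.38  0.1   1.36  1.22] F [ 0.3 -0.8  0.3] g 0.992
[637.2 462.    4.6]
```

apply_moves(
  increments=[85,58,42,0,0,85,58,42,0,0,85,58,42,0,0,85,58,42,0,0,85,58,42,0,0,85,58,42,0,0,85,58,42,0,0,85,58,42,0,0,85,58,42,0,0,85,58,42,0,0,85,58,42,0,0,85,20,0,0,1],
)

```text
t: 3.75
eef_pos: [0.5338, -0.0585, 0.3547]
tool_rot: [0.003, 0.7, 0.714, -0.0]
contact_force: [0.5, -1.0, -0.7]
gripper_width: 0.996
```

```bash
python3 -c "
from h import *
st(); print(delta([.585,.02,.35]))"
```

```text
t 3.75 p [ 0.5338 -0.0585  0.3547] xh 91.11 zax [ 0.0043 -0.0047 -1.    ] q [ 0.6   0.22 -0.72  1.69  0.16  1.29 -0.13] F [ 0.5 -1.  -0.7] g 0.996
[77.5 52.6  4.6]
```

apply_moves(
  increments=[85,55,35,0,1,85,30,20,0,0,85,0,0,0,0],
)

```text
t: 4.12
eef_pos: [0.5853, 0.0251, 0.3547]
tool_rot: [0.003, 0.706, 0.708, 0.0]
contact_force: [-0.7, -0.8, -0.1]
gripper_width: 0.996
```

Run:
```python
from h import *
st()
pic,d,W,c=wristworld(); st()
cv2.imwrite("pics/w1.png",pic); np.savez("pics/w1.npz",pic=pic,d=d,W=W,K=c["mtx"],T=c["camera_from_world"])
for t in ["clamp","handle","catch","catch_grip","socket","jaw"]:
    for o in outline_of("wrist",t)[:1]:
        q=o["pixels"]&(d>0); w=W[q]; z=w[:,2]; top=w[z>np.percentile(z,85)]
        print(t,round(o["p"],2),np.round(o["extent"]),q.sum(),w.mean(0).round(4),np.median(top,0).round(4))
```

```text
t 4.12 p [0.5853 0.0251 0.3547] xh 90.18 zax [ 0.0049 -0.0046 -1.    ] q [ 0.43  0.32 -0.75  1.58  0.23  1.33 -0.34] F [-0.7 -0.8 -0.1] g 0.996
t 4.17 p [0.5849 0.0236 0.3547] xh 90.08 zax [ 0.0046 -0.0057 -1.    ] q [ 0.43  0.32 -0.75  1.58  0.23  1.33 -0.34] F [-0.1  0.4  0.8] g 0.995
clamp 0.77 [238. 100. 139. 200.] 25915 [0.5593 0.088  0.0363] [0.5597 0.0698 0.0984]
handle 0.87 [234.  18.  24.  36.] 666 [0.5582 0.1732 0.1394] [0.5567 0.1758 0.1509]
catch 0.51 [237. 101. 142. 201.] 26125 [0.559  0.0876 0.0361] [0.5596 0.0701 0.0983]
catch_grip 0.44 [233.  18.  24.  36.] 617 [0.5581 0.1726 0.1429] [0.5567 0.1758 0.1509]
socket 0.59 [237. 101. 140. 202.] 26016 [0.5593 0.0879 0.0362] [0.5596 0.0699 0.0984]
jaw 0.77 [239. 169.  18.  16.] 219 [5.596e-01 3.000e-04 9.630e-02] [ 0.5629 -0.0021  0.1027]
```

View pics/w1.png

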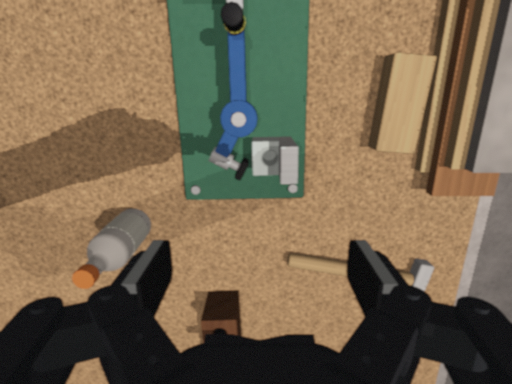

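Run:
```python
from h import *
z=np.load("pics/w1.npz"); pic,W=z["pic"],z["W"]
cv2.imwrite("pics/w1c.png",cv2.resize(pic[110:205,175:310],None,fx=5.5,fy=5.5,interpolation=cv2.INTER_CUBIC))
# plate
b,g,r=[pic[...,i].astype(int) for i in range(3)]
m=(g>r+15)&(g>b+5)&(abs(W[...,2]-.02)<.006)
pts=W[m]; print("plate z",np.median(pts[:,2]))
# edges rays at z=.02
T=np.linalg.inv(z["T"]);K=z["K"]
def ray(u,v,zz):
    u=np.asarray(u,float);v=np.asarray(v,float)
    D=np.stack([(u-K[0,2])/K[0,0],(v-K[1,2])/K[1,1],np.ones_like(u)],-1)@T[:3,:3].T
    return T[:3,3]+D*((zz-T[2,3])/D[...,2])[...,None]
L=[];Rr=[]
for v in range(30,180,3):
    uu=np.where(m[v])[0]
    L.append(ray(uu.min()-.5,v,.02));Rr.append(ray(uu.max()+.5,v,.02))
B=[]
for u in range(200,290,3):
    vv=np.where(m[:,u])[0]; B.append(ray(u,vv.max()+.5,.02))
for n,e,ax in (("L",L,0),("R",Rr,0),("B",B,1)):
    e=np.array(e)
    # robust line
    q=cv2.fitLine((e[:,:2]*1000).astype(np.float32),cv2.DIST_HUBER,0,.01,.01).ravel(); print(n,q, np.degrees(np.arctan2(q[1],q[0])))
# block top
d=W[...,2]
for zz,nm in((.065,"block"),(.11,"anvil")):
    mm=(abs(d-zz)<.006); mm[:, :248]=0; mm[:,302:]=0; mm[:130]=0; mm[190:]=0
    mm=cv2.morphologyEx(mm.astype(np.uint8),cv2.MORPH_OPEN,np.ones((2,2)))
    w=W[mm>0]; print(nm,len(w),w[:,2].mean(),cv2.minAreaRect((w[:,:2]*1000).astype(np.float32)))
print(np.round(d[145:172:2,252:284:2]*1000).astype(int))
```

```text
plate z 0.020080561181363032
L [ 2.1747380e-02 -9.9976349e-01  4.6060385e+02  7.7048775e+01] -88.75386
R [ 1.8639037e-02 -9.9982625e-01  6.5621759e+02  7.8342117e+01] -88.93199
B [ 9.9981618e-01  1.9171914e-02  5.5973407e+02 -7.2116661e+01] 1.098537
block 707 0.06468648992847384 ((606.9832153320312, 32.26763153076172), (134.16966247558594, 56.335567474365234), 85.70623779296875)
anvil 649 0.10250193748368515 ((632.9645385742188, -8.559955596923828), (34.113277435302734, 79.01609802246094), 1.0295802354812622)
[[ 21  64  65  66  64  64  64  63  65  64  66  66  65  65  91 100]
 [ 20  66  66  65  63  65  66  65  64  64  64  65  66  66  91 109]
 [ 19  65  65  64  64  66  64  65  66  67  66  64  65  65  93 110]
 [ 20  65  66  66  64  65  65  63 497  25  25  63  66  64  92 110]
 [ 20  66  65  66  64  64  26  24  26  24  27  25  62  66  89 110]
 [ 21  65  64  65  65  64  25  24  26  25  25  26  29  64  92 110]
 [ 19  67  65  65  65  41  24  24  24  25  25  24  37  63  93 110]
 [ 20  65  64  66  66  62  32  26  24  27  26  34  47  63  93 111]
 [ 20  65  65  65  65  63  48  38  33  34  37  44  57  65  91 109]
 [ 20  64  65  65  66  65  63  54  49  48  49  57  62  65  93 111]
 [ 21  65  65  65  64  65  64  65  62  61  61  63  64  66  92 110]
 [ 18  65  65  65  65  65  65  65  66  63  65  65  62  64  93 109]
 [ 19  65  64  66  64  64  67  66  66  67  64  66  65  64  93 110]
 [ 20  63  65  65  66  66  66  65  65  64  67  65  65  66  94 111]]
```

View pics/w1c.png

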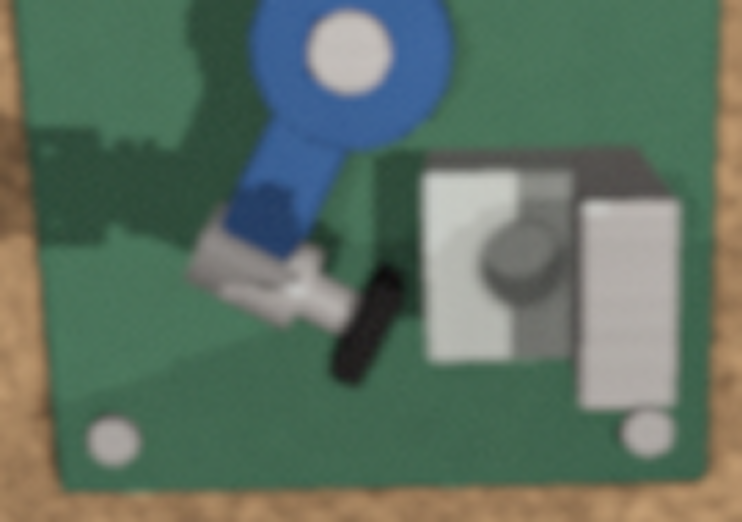

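apply_moves(
  increments=[85,-10,5,50,1,85,-10,5,50,0,85,0,0,0,0,85,0,0,0,0],
)

```text
t: 4.97
eef_pos: [0.5961, -0.003, 0.257]
tool_rot: [0.007, 0.716, 0.698, 0.001]
contact_force: [-1.0, 0.3, 1.8]
gripper_width: 0.995
```

```bash
cat >> h.py <<'E'
def ray(c,u,v,zz):
    T=np.linalg.inv(c["camera_from_world"]);K=c["mtx"]
    u=np.asarray(u,float);v=np.asarray(v,float)
    D=np.stack([(u-K[0,2])/K[0,0],(v-K[1,2])/K[1,1],np.ones_like(u)],-1)@T[:3,:3].T
    return T[:3,3]+D*((zz-T[2,3])/D[...,2])[...,None]
E
python3 - <<'E'
from h import *
st()
pic,d,W,c=wristworld(); st()
cv2.imwrite("pics/w2.png",pic); np.savez("pics/w2.npz",pic=pic,d=d,W=W,K=c["mtx"],T=c["camera_from_world"])
guess=proj(c,[[.6008,.0068,.065]])[0]; print("guess px",guess)
g=guess.round().astype(int); x0,y0=g-45
cv2.imwrite("pics/w2c.png",cv2.resize(pic[max(y0,0):y0+90,x0:x0+90],None,fx=6,fy=6,interpolation=cv2.INTER_CUBIC)); print(x0,y0)
# hole mask: depth below 60 within 25mm of guess
h=(W[...,2]<.0605)&(np.hypot(W[...,0]-.6,W[...,1]-.007)<.05)
v,u=np.mgrid[:384,:512]; h&=(abs(u-g[0])<22)&(abs(v-g[1])<22)
n,lab,s,cen=cv2.connectedComponentsWithStats(h.astype(np.uint8)); k=1+np.argmax(s[1:,4]); print(s[k],cen[k])
cnt=cv2.findContours((lab==k).astype(np.uint8),cv2.RETR_EXTERNAL,cv2.CHAIN_APPROX_NONE)[0][0][:,0]
P=ray(c,cnt[:,0],cnt[:,1],.065)*1000; print(cv2.fitEllipse(P[:,:2].astype(np.float32)), cv2.minEnclosingCircle(P[:,:2].astype(np.float32)))
b=(abs(W[...,2]-.065)<.004); b&=(abs(u-g[0])<60)&(abs(v-g[1])<60)
w=W[b]; print("block",np.percentile(w[:,:2],[.5,99.5],axis=0))
E
```

```text
t 4.97 p [ 0.5961 -0.003   0.257 ] xh 88.51 zax [ 0.0108 -0.0083 -0.9999] q [ 0.44  0.41 -0.71  1.69  0.3   1.14 -0.38] F [-1.   0.3  1.8] g 0.995
t 5.03 p [ 0.5961 -0.0033  0.2568] xh 88.5 zax [ 0.0107 -0.0087 -0.9999] q [ 0.44  0.41 -0.71  1.69  0.3   1.14 -0.38] F [ 0.6 -0.1 -0.6] g 0.992
guess px [261.84307681 150.88395347]
217 106
[253 142  20  19 306] [262.34313725 150.92810458]
((601.3880004882812, 6.615688323974609), (20.991989135742188, 21.565567016601562), 102.80117797851562) ((601.434814453125, 6.643292427062988), 11.077848434448242)
block [[ 0.57622822 -0.01910098]
 [ 0.62879583  0.03134728]]
```

View pics/w2c.png

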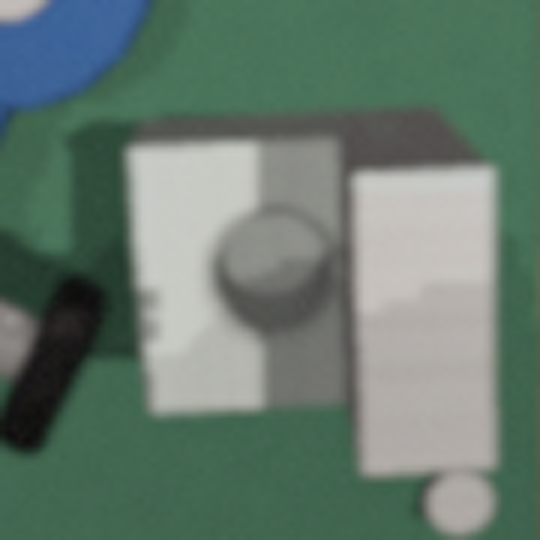

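apply_moves(
  increments=[85,-59,-14,-15,-1,85,-59,-14,-15,-1,85,-59,-14,-14,0,85,-59,-14,0,0,85,-59,-14,0,0,85,-55,-10,0,0,85,0,0,0,0,85,0,0,0,0],
)

```text
t: 6.02
eef_pos: [0.5226, -0.3585, 0.3239]
tool_rot: [0.02, 0.7, 0.713, 0.007]
contact_force: [0.1, 0.1, 0.2]
gripper_width: 0.989
```

Run:
```python
from h import *
st()
pic,d,W,c=wristworld(); st()
cv2.imwrite("pics/w3.png",pic); np.savez("pics/w3.npz",pic=pic,d=d,W=W,K=c["mtx"],T=c["camera_from_world"])
for t in ["dowel","holder","steel_rod","black_rod"]:
    for o in outline_of("wrist",t)[:1]:
        q=o["pixels"]&(d>0); w=W[q]; z=w[:,2]; top=w[z>np.percentile(z,97)-.006]
        print(t,round(o["p"],2),np.round(o["extent"]),q.sum(),w.mean(0).round(4),"top",top.mean(0).round(4),cv2.minEnclosingCircle((top[:,:2]*1000).astype(np.float32)))
        if t=="holder":
            s=w[abs(w[:,2]-.08)<.004]; print(cv2.minAreaRect((s[:,:2]*1000).astype(np.float32)))
```

```text
t 6.03 p [ 0.5226 -0.3585  0.3239] xh 91.03 zax [ 0.0372 -0.0182 -0.9991] q [ 0.96  0.38 -0.61  1.55  0.23  1.25  0.33] F [0.1 0.1 0.2] g 0.989
t 6.08 p [ 0.5223 -0.359   0.3237] xh 91.01 zax [ 0.0368 -0.019  -0.9991] q [ 0.96  0.38 -0.61  1.55  0.23  1.25  0.33] F [-0.1 -1.   0.9] g 0.993
dowel 0.89 [255. 164.  22.  51.] 882 [ 0.5207 -0.3545  0.1734] top [ 0.521  -0.358   0.2098] ((521.03076171875, -358.5898742675781), 9.928956985473633)
holder 0.79 [249. 146.  49. 140.] 4969 [ 0.5197 -0.3468  0.0786] top [ 0.5199 -0.3458  0.081 ] ((519.173095703125, -358.63690185546875), 93.46600341796875)
((520.5069580078125, -358.78314208984375), (59.15515899658203, 179.55474853515625), 1.9967917203903198)
steel_rod 0.92 [254. 205.  14.  36.] 369 [ 0.5226 -0.415   0.1273] top [ 0.5229 -0.4152  0.1571] ((521.5306396484375, -395.9306640625), 28.372880935668945)
```

View pics/w3.png

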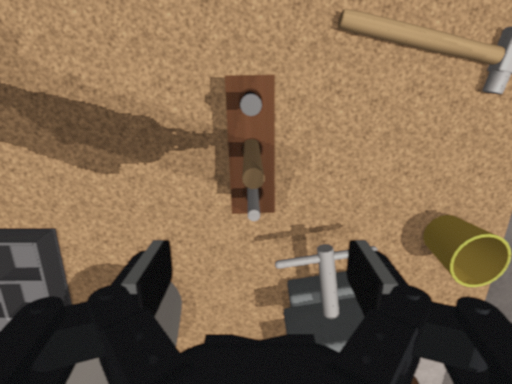

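Run:
```python
from h import *
st();print(delta([.5217,-.3587,.150]))
```

```text
t 6.28 p [ 0.5222 -0.3579  0.3223] xh 91.12 zax [ 0.035  -0.0175 -0.9992] q [ 0.96  0.38 -0.61  1.55  0.23  1.24  0.33] F [ 0.2 -0.1  0.3] g 0.995
[  2.4  -6.5 172.2]
```

apply_moves(
  increments=[85,0,-1,30,0,85,0,-1,30,0,85,0,-1,30,0,85,0,-1,30,0],
)

```text
t: 6.78
eef_pos: [0.5262, -0.3569, 0.2028]
tool_rot: [0.022, 0.698, 0.716, 0.007]
contact_force: [-0.1, -0.7, 0.2]
gripper_width: 0.996
```

Run:
```python
from h import *
st();print(delta([.5217,-.3587,.150]))
```

```text
t 6.78 p [ 0.5262 -0.3569  0.2028] xh 91.48 zax [ 0.041  -0.0204 -0.999 ] q [ 0.93  0.48 -0.59  1.69  0.31  1.02  0.27] F [-0.1 -0.7  0.2] g 0.996
[-0.6 -6.7 52.6]
```

apply_moves(
  increments=[85,-1,-3,27,0,85,-1,-3,25,0,85,0,-1,0,0],
)

```text
t: 7.15
eef_pos: [0.521, -0.3564, 0.1467]
tool_rot: [0.019, 0.696, 0.718, 0.007]
contact_force: [-0.3, -0.2, 0.3]
gripper_width: 1.001
```

Run:
```python
from h import *
st();print(delta([.5217,-.3587,.150]))
pic,d,W,c=wristworld(); cv2.imwrite("pics/w4.png",pic)
```

```text
t 7.15 p [ 0.521  -0.3564  0.1467] xh 91.76 zax [ 0.0373 -0.0169 -0.9992] q [ 0.92  0.54 -0.56  1.74  0.35  0.92  0.25] F [-0.3 -0.2  0.3] g 1.001
[-2.4  0.8 -3.2]
```

View pics/w4.png

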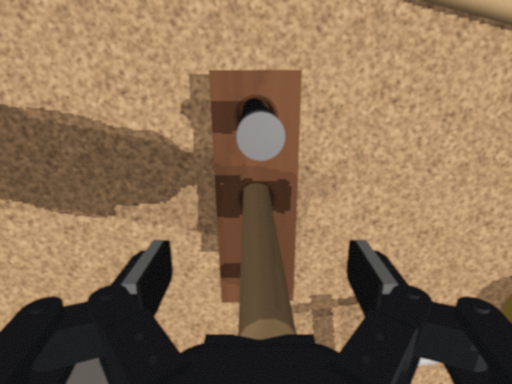

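The dowel (265,260) stands centred between the open fingers, so I can close on it.

apply_moves(
  increments=[85,-2,1,0,0,10,0,0,0,0,10,0,0,0,0,10,0,0,0,0,10,0,0,0,0],
  squeeze=60,
)

```text
t: 7.82
eef_pos: [0.5239, -0.3594, 0.1524]
tool_rot: [0.022, 0.696, 0.718, 0.007]
contact_force: [-6.9, -0.6, 7.2]
gripper_width: 0.219
```

Run:
```python
from h import *
st()
```

```text
t 7.83 p [ 0.5239 -0.3594  0.1524] xh 91.78 zax [ 0.0409 -0.0214 -0.9989] q [ 0.92  0.53 -0.56  1.73  0.35  0.93  0.25] F [-6.9 -0.6  7.2] g 0.219
```

Run:
```python
from h import *
R,p,o=tool(); print(R.T@[0,0,30])
```

```text
[ -0.68143373   1.20737343 -29.96794784]
```

apply_moves(
  increments=[10,-0.6,1.2,-25,0,10,-0.7,1.2,-30,0,10,-0.7,1.2,-30,0,10,-0.7,1.2,-30,0,10,-0.6,1.2,-25,0],
)

```text
t: 8.45
eef_pos: [0.5218, -0.359, 0.2932]
tool_rot: [0.018, 0.696, 0.718, 0.006]
contact_force: [-0.3, -0.1, -0.0]
gripper_width: 0.217
```

Run:
```python
from h import *
st(); 
p,d=read_camera("side"); cv2.imwrite("pics/s1.png",p)
print(delta([.601,.0067-.06,.29]))
```

```text
t 8.45 p [ 0.5218 -0.359   0.2932] xh 91.77 zax [ 0.0343 -0.0177 -0.9993] q [ 0.96  0.4  -0.61  1.59  0.25  1.19  0.33] F [-0.3 -0.1 -0. ] g 0.217
[303.9  86.9   3.7]
```

View pics/s1.png

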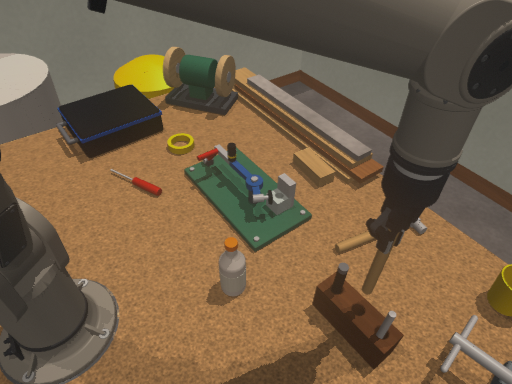

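apply_moves(
  increments=[10,40,11,0,0,10,40,11,0,0,10,40,11,0,0,10,40,11,0,0,10,40,11,0,0,10,40,11,0,0,10,40,11,0,0,10,20,8,0,0,10,0,0,0,0],
)

```text
t: 9.62
eef_pos: [0.6008, -0.0492, 0.2908]
tool_rot: [0.021, 0.697, 0.717, 0.006]
contact_force: [-0.5, -0.7, -0.2]
gripper_width: 0.217
```

Run:
```python
from h import *
st(); 
pic,d,W,c=wristworld(); cv2.imwrite("pics/w5.png",pic); st()
np.savez("pics/w5.npz",pic=pic,d=d,W=W,K=c["mtx"],T=c["camera_from_world"])
p,ds=read_camera("side"); cv2.imwrite("pics/s2.png",p); np.save("pics/s2d.npy",ds)
for cam,dd,WW in(("wrist",d,W),("side",ds,world("side",ds,get_calibration("side")))):
    for o in outline_of(cam,"dowel")[:1]:
        q=o["pixels"]&(dd>0);w=WW[q]; np.save(f"pics/dow_{cam}.npy",o["pixels"])
        print(cam,o["p"],o["extent"],len(w))
        for a,b in zip(*(lambda e:(e[:-1],e[1:]))(np.linspace(w[:,2].min(),w[:,2].max(),7))):
            s=w[(w[:,2]>=a)&(w[:,2]<b)]; print(np.median(s,0).round(4),len(s), s.max(0).round(4),s.min(0).round(4))
```

```text
t 9.62 p [ 0.6008 -0.0492  0.2908] xh 91.61 zax [ 0.0392 -0.0211 -0.999 ] q [ 0.52  0.37 -0.72  1.66  0.29  1.18 -0.24] F [-0.5 -0.7 -0.2] g 0.217
t 9.68 p [ 0.6006 -0.0506  0.2907] xh 91.51 zax [ 0.0388 -0.0218 -0.999 ] q [ 0.52  0.37 -0.72  1.66  0.29  1.18 -0.24] F [-0.1 -0.5 -0.2] g 0.214
wrist 0.92 [260.4, 248.9, 57.8, 180.9] 6902
[ 6.246e-01 -1.419e-01  1.000e-04] 70 [ 0.6421 -0.0696  0.022 ] [ 0.5726 -0.3655 -0.0019]
  return _methods._mean(a, axis=axis, dtype=dtype,
  ret = um.true_divide(
Traceback (most recent call last):
ValueError: zero-size array to reduction operation maximum which has no identity
```

View pics/w5.png

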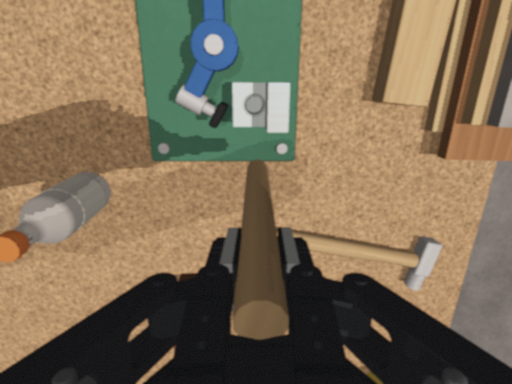

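View pics/s2.png

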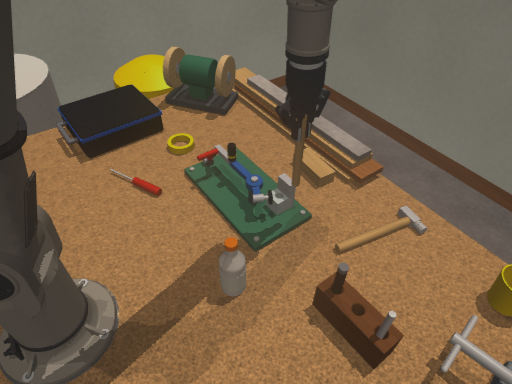

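```bash
cat > cyl.py <<'E'
from h import *
from scipy.optimize import least_squares
def fit(w,x0,r=.010):
    # axis: (x,y)=a+b*(z-zm)
    zm=.2
    def res(k):
        P=np.array([k[0],k[1],zm]);D=np.array([k[2],k[3],1]);D/=np.linalg.norm(D)
        v=w-P; return np.linalg.norm(v-np.outer(v@D,D),axis=1)-r
    s=least_squares(res,x0,loss="soft_l1",f_scale=.001)
    return s.x,np.sqrt(np.mean(s.fun**2)),zm
E
python3 - <<'E'
from cyl import *
z=np.load("pics/w5.npz");W=z["W"]
ds=np.load("pics/s2d.npy");Ws=world("side",ds,get_calibration("side"))
for nm,w,m in(("wrist",W,np.load("pics/dow_wrist.npy")),):
    w=w[m]; w=w[(np.hypot(w[:,0]-.6,w[:,1]+.05)<.03)&(w[:,2]>.1)]
    print(nm,len(w),w[:,2].min(),w[:,2].max()); 
    k,e,zm=fit(w,[.6,-.05,0,0]); print(k.round(4),e)
    for zz in(.14,.272): print(zz,(k[:2]+k[2:]*(zz-zm)).round(4))
w=Ws.reshape(-1,3); w=w[(np.hypot(w[:,0]-.6,w[:,1]+.05)<.03)&(w[:,2]>.12)&(w[:,2]<.26)]
w=w[np.isfinite(w).all(1)]
print("side",len(w),w[:,2].min(),w[:,2].max()); k,e,zm=fit(w,[.6,-.05,0,0]); print(k.round(4),e)
for zz in(.14,.272): print(zz,(k[:2]+k[2:]*(zz-zm)).round(4))
R,p,o=tool(); print("tool axis at .14", p+R[:,2]*(p[2]-.14), "at grasp",p-.019*R[:,2])
E
```

```text
wrist 6832 0.14979230085198997 0.3655840853958455
[ 0.6023 -0.0489 -0.025  -0.0038] 0.0022420211696316983
0.14 [ 0.6038 -0.0487]
0.272 [ 0.6005 -0.0491]
side 306 0.14847906420049983 0.259686033113263
[ 0.6018 -0.0503 -0.0216  0.0047] 0.0009153413323828454
0.14 [ 0.6031 -0.0506]
0.272 [ 0.6003 -0.05  ]
tool axis at .14 [ 0.6062621  -0.05633326  0.14015182] at grasp [ 0.59971133 -0.05244801  0.30972873]
```

Run:
```python
from h import *
st(); print(delta([.5985,.0057,.26]))
```

```text
t 9.78 p [ 0.6004 -0.0529  0.2907] xh 91.31 zax [ 0.0386 -0.0229 -0.999 ] q [ 0.52  0.37 -0.71  1.66  0.29  1.18 -0.24] F [ 1.4 -0.   0.5] g 0.216
[59.3 -1.7 29.3]
```

apply_moves(
  increments=[10,30,-1,10,0,10,28,-0.5,10,0,10,2,0,9,0,10,0,0,0,0,10,0,0,0,0],
)

```text
t: 10.4
eef_pos: [0.5989, -0.0035, 0.2591]
tool_rot: [0.023, 0.704, 0.71, 0.004]
contact_force: [0.5, -0.1, -1.2]
gripper_width: 0.219
```

```bash
cat > chk.py <<'E'
from cyl import *
import sys
tag=sys.argv[1]
R0,p0,_=tool(); st()
pic,d,W,c=wristworld(); cv2.imwrite(f"pics/w{tag}.png",pic)
R1,p1,_=tool()
ps,ds=read_camera("side"); cv2.imwrite(f"pics/s{tag}.png",ps); Ws=world("side",ds,get_calibration("side")); st()
fz=p0[2]-.142
b,g,r=[pic[...,i].astype(int) for i in range(3)]
for nm,w,p in(("wrist",W[(r>b+20)],p0),("side",Ws.reshape(-1,3),p1)):
    w=w.reshape(-1,3); w=w[(np.hypot(w[:,0]-p[0],w[:,1]-p[1])<.022)&(w[:,2]>max(fz,.115))&(w[:,2]<p[2]-.012)&np.isfinite(w).all(1)]
    k,e,zm=fit(w,[p[0],p[1],0,0]); f=k[:2]+k[2:]*(fz-zm)
    print(nm,len(w),"tilt",k[2:].round(4),"rms",round(e,4),"zmin",w[:,2].min().round(4),"foot",f.round(4),"foot-tcp",(f-p[:2]).round(4))
E
python3 chk.py 6
```

```text
t 10.4 p [ 0.5989 -0.0035  0.2591] xh 90.48 zax [ 0.0381 -0.0279 -0.9989] q [ 0.44  0.39 -0.72  1.7   0.32  1.12 -0.37] F [ 0.5 -0.1 -1.2] g 0.219
t 10.5 p [ 0.5989 -0.0034  0.2591] xh 90.48 zax [ 0.0382 -0.0279 -0.9989] q [ 0.44  0.39 -0.72  1.7   0.32  1.12 -0.37] F [ 0.3 -0.5  0.2] g 0.22
wrist 1418 tilt [-0.0247  0.0048] rms 0.0002 zmin 0.1202 foot [ 0.6016 -0.0041] foot-tcp [ 0.0027 -0.0006]
side 319 tilt [-0.0224  0.0033] rms 0.0009 zmin 0.1183 foot [ 0.6012 -0.0041] foot-tcp [ 0.0023 -0.0004]
```

View pics/w6.png

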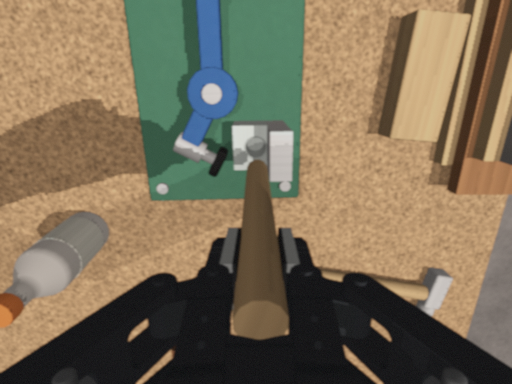

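View pics/s6.png

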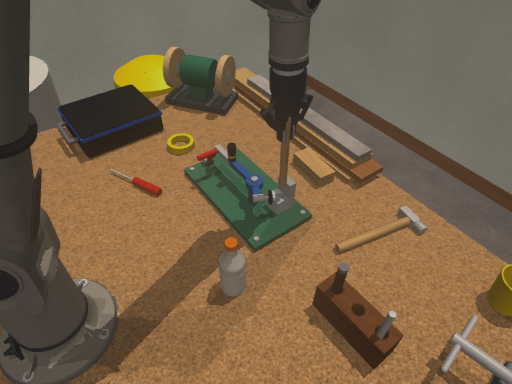

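Run:
```python
from h import *
st(); print(delta([.5988,.0072,.23]))
cal=get_calibration("wrist"); R,p,o=tool()
T=np.eye(4);T[:3,:3]=R;T[:3,3]=p; c=dict(mtx=cal["mtx"],camera_from_world=np.linalg.inv(T@cal["T_tool_cam"]))
print(proj(c,[[.601,.0067,.065]]))
pic=cv2.imread("pics/w6.png"); cv2.imwrite("pics/w6c.png",cv2.resize(pic[105:205,205:305],None,fx=6,fy=6,interpolation=cv2.INTER_CUBIC))
```

```text
t 10.5 p [ 0.5989 -0.0034  0.2591] xh 90.48 zax [ 0.0382 -0.0279 -0.9989] q [ 0.44  0.39 -0.72  1.7   0.32  1.12 -0.37] F [ 0.3 -0.5  0.2] g 0.22
[11.4 -1.1 28.8]
[[255.19047737 147.01792732]]
```

View pics/w6c.png

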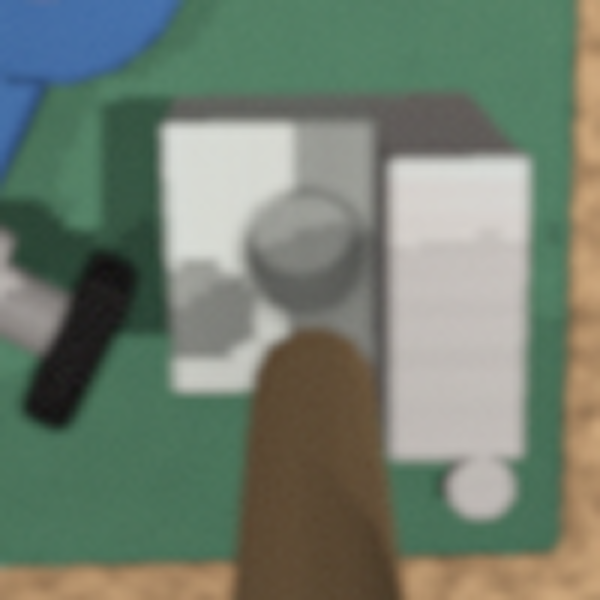

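apply_moves(
  increments=[10,9,-0.5,15,0,10,3,-0.5,14,0,10,0,0,0,0],
)

```text
t: 10.88
eef_pos: [0.5988, 0.0079, 0.2275]
tool_rot: [0.023, 0.704, 0.71, 0.003]
contact_force: [0.4, -0.7, -0.2]
gripper_width: 0.216
```

```bash
python3 chk.py 7
python3 - <<'E'
import cv2
p=cv2.imread("pics/s7.png"); a=cv2.resize(p[130:230,230:330],None,fx=5,fy=5,interpolation=cv2.INTER_CUBIC)
cv2.imwrite("pics/s7c.png",a)
from h import *
print(delta([.599,.0074,.167]))
E
```

```text
t 10.88 p [0.5988 0.0079 0.2275] xh 90.43 zax [ 0.0378 -0.028  -0.9989] q [ 0.41  0.42 -0.71  1.74  0.35  1.07 -0.41] F [ 0.4 -0.7 -0.2] g 0.216
t 10.97 p [0.5996 0.0079 0.2288] xh 90.41 zax [ 0.0399 -0.0279 -0.9988] q [ 0.41  0.42 -0.71  1.74  0.35  1.07 -0.41] F [ 0.2  0.1 -0.5] g 0.218
wrist 1252 tilt [-0.0243  0.0049] rms 0.0002 zmin 0.115 foot [0.6014 0.0073] foot-tcp [ 0.0027 -0.0006]
side 236 tilt [-0.0199  0.0117] rms 0.0009 zmin 0.1158 foot [0.6014 0.007 ] foot-tcp [ 0.0023 -0.001 ]
[ 1.2 -3.  61.8]
```

View pics/s7c.png

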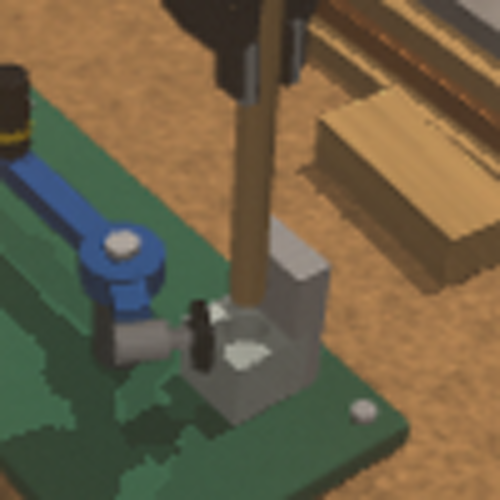

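View pics/w7.png

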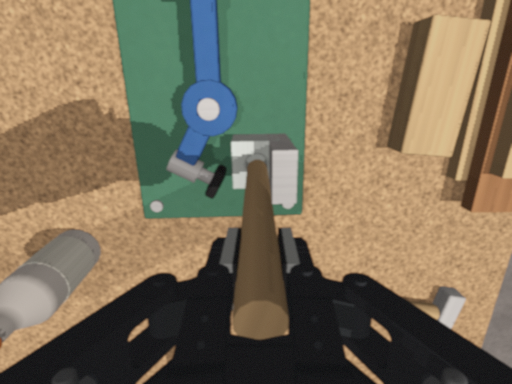

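apply_moves(
  increments=[10,0.3,-0.8,10,0,10,0.3,-0.4,10,0,10,0.3,-0.4,8,0],
)

```text
t: 11.35
eef_pos: [0.6002, 0.008, 0.2014]
tool_rot: [0.025, 0.704, 0.709, 0.005]
contact_force: [-1.2, -0.9, 1.8]
gripper_width: 0.215
```

```bash
python3 -c "
from h import *
st(); print(delta([.599,.0076,.167]))"
```

```text
t 11.35 p [0.6002 0.008  0.2014] xh 90.37 zax [ 0.043  -0.0284 -0.9987] q [ 0.4   0.45 -0.7   1.77  0.38  1.02 -0.44] F [-1.2 -0.9  1.8] g 0.215
[ 0.6 -2.7 34.3]
```

apply_moves(
  increments=[10,0.2,-1.5,6,0,10,0.2,-0.6,8,0,10,0.2,-0.4,8,0],
)

```text
t: 11.72
eef_pos: [0.5983, 0.0076, 0.1772]
tool_rot: [0.025, 0.704, 0.709, 0.005]
contact_force: [0.3, -0.4, -0.3]
gripper_width: 0.214
```

```bash
python3 -c "
from h import *
st(); print(delta([.599,.0076,.167]))"
```

```text
t 11.72 p [0.5983 0.0076 0.1772] xh 90.36 zax [ 0.0425 -0.0285 -0.9987] q [ 0.39  0.47 -0.68  1.79  0.4   0.97 -0.46] F [ 0.3 -0.4 -0.3] g 0.214
[ 0.3  0.2 10.2]
```

Inserted about 30 mm without force. Now the last 10 mm, gently.

apply_moves(
  increments=[10,0.2,-0.2,6,0,10,0.1,-0.2,5,0,10,0,0,2,0],
)

```text
t: 12.1
eef_pos: [0.6003, 0.0082, 0.1674]
tool_rot: [0.027, 0.705, 0.709, 0.006]
contact_force: [-6.6, -1.4, 18.8]
gripper_width: 0.219
```

```bash
python3 -c "
from h import *
st()"
```

```text
t 12.1 p [0.6003 0.0082 0.1674] xh 90.32 zax [ 0.0458 -0.0296 -0.9985] q [ 0.38  0.49 -0.68  1.8   0.42  0.95 -0.47] F [-6.6 -1.4 18.8] g 0.219
```

apply_moves(
  increments=[50,0,0,0,0,50,0,0,0,0,50,0,0,0,0,60,0,0.5,-30,0,60,0,1,-40,0,60,0,1,-40,0,60,0,0,0,0],
)

```text
t: 12.98
eef_pos: [0.5974, 0.0117, 0.2787]
tool_rot: [0.026, 0.704, 0.709, 0.005]
contact_force: [0.6, 0.1, -0.3]
gripper_width: 0.703
```

Run:
```python
from h import *
st()
pic,d,W,c=wristworld(); st()
cv2.imwrite("pics/w8.png",pic); np.savez("pics/w8.npz",pic=pic,d=d,W=W,K=c["mtx"],T=c["camera_from_world"])
p,ds=read_camera("side"); cv2.imwrite("pics/s8.png",p)
cal=get_calibration("side");Ws=world("side",ds,cal)
for nm,w in(("wrist",W),("side",Ws)):
    w=w.reshape(-1,3); w=w[(np.hypot(w[:,0]-.601,w[:,1]-.007)<.03)&(w[:,2]>.13)&(w[:,2]<.24)]
    print(nm,len(w),"top",np.percentile(w[:,2],[95,99,100]).round(4), np.median(w[w[:,2]>.215],0))
for t in ["catch","catch_grip","handle"]:
    for o in outline_of("wrist",t)[:1]:
        q=o["pixels"]&(d>0); w=W[q]; print(t,o["p"],np.round(o["extent"]),w.mean(0).round(4))
```

```text
t 12.97 p [0.5974 0.0117 0.2787] xh 90.35 zax [ 0.0437 -0.0286 -0.9986] q [ 0.42  0.37 -0.73  1.69  0.31  1.15 -0.38] F [ 0.6  0.1 -0.3] g 0.703
t 13.03 p [0.5963 0.0111 0.2767] xh 90.34 zax [ 0.0403 -0.0291 -0.9988] q [ 0.42  0.37 -0.73  1.69  0.31  1.15 -0.38] F [ 0.7  0.2 -0.1] g 0.701
wrist 1325 top [0.2257 0.2262 0.227 ] [0.60177372 0.0097295  0.22485774]
side 255 top [0.2229 0.2242 0.2246] [0.59948794 0.00361426 0.22200495]
catch 0.68 [412.  89.  84. 122.] [0.7937 0.0844 0.0352]
```

View pics/w8.png

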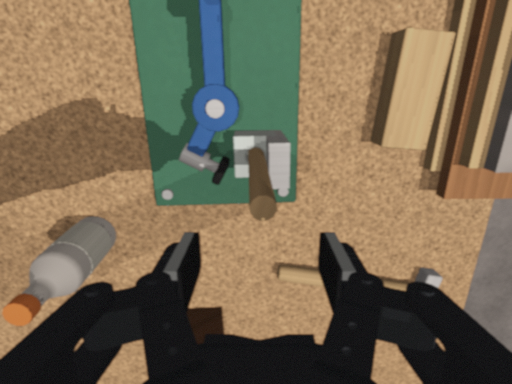

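View pics/s8.png

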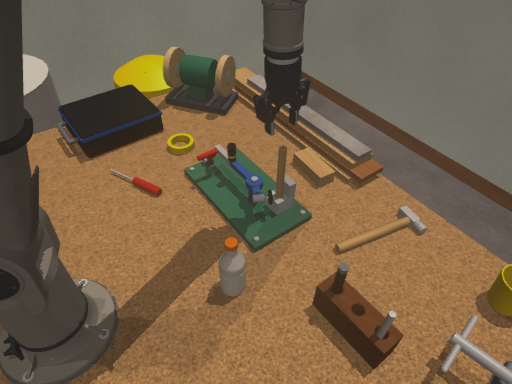

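apply_moves(
  increments=[0,35,-24,-5,0,0,40,-24,-5,0,0,40,-24,-5,0,0,40,-24,0,0,0,0,0,0,0],
)

```text
t: 13.85
eef_pos: [0.4929, 0.168, 0.2758]
tool_rot: [0.02, 0.705, 0.709, -0.001]
contact_force: [-0.2, -0.4, -1.1]
gripper_width: 0.0
```

Run:
```python
from h import *
st()
pic,d,W,c=wristworld(); st()
cv2.imwrite("pics/w9.png",pic); np.savez("pics/w9.npz",pic=pic,d=d,W=W,K=c["mtx"],T=c["camera_from_world"])
for t in ["catch","catch_grip","handle"]:
    for o in outline_of("wrist",t)[:1]:
        q=o["pixels"]&(d>0); w=W[q]; z=w[:,2]; top=w[z>np.percentile(z,80)]
        print(t,o["p"],np.round(o["extent"]),w.mean(0).round(4),np.median(top,0).round(4),np.percentile(w,[1,99],axis=0).round(4))
b,g,r=[pic[...,i].astype(int) for i in range(3)]
m=(r>g+50)&(r>b+50)&(W[...,2]>.04)&(abs(W[...,0]-.5)<.1)
w=W[m]; print(len(w)); 
for a in np.arange(.04,.13,.01):
    s=w[(w[:,2]>=a)&(w[:,2]<a+.01)]
    if len(s): print(round(a,2),len(s),s.min(0).round(3),s.max(0).round(3))
```

```text
t 13.85 p [0.4929 0.168  0.2758] xh 90.25 zax [ 0.0265 -0.0294 -0.9992] q [ 0.23  0.27 -0.82  1.84  0.26  1.13 -0.68] F [-0.2 -0.4 -1.1] g 0.0
t 13.9 p [0.4942 0.1657 0.2756] xh 90.07 zax [ 0.0265 -0.0305 -0.9992] q [ 0.23  0.27 -0.82  1.84  0.26  1.13 -0.68] F [-0.1 -0.6 -0.9] g 0.006
catch 0.7 [269.  74.  70.  70.] [0.5198 0.2491 0.086 ] [0.5089 0.2302 0.1085] [[0.4765 0.2231 0.039 ]
 [0.5466 0.2926 0.1095]]
catch_grip 0.91 [274.  74.  67.  72.] [0.5202 0.2492 0.0839] [0.5088 0.2302 0.1085] [[0.4765 0.2231 0.0199]
 [0.5483 0.2926 0.1095]]
handle 0.93 [321. 161.  33.  41.] [0.5549 0.1777 0.1361] [0.557  0.1755 0.1504] [[0.545  0.1572 0.0195]
 [0.5975 0.1872 0.1514]]
1620
0.04 39 [0.528 0.269 0.044] [0.539 0.284 0.05 ]
0.05 88 [0.528 0.264 0.05 ] [0.54  0.283 0.06 ]
0.06 99 [0.528 0.253 0.06 ] [0.54  0.274 0.07 ]
0.07 101 [0.528 0.245 0.07 ] [0.54  0.265 0.08 ]
0.08 107 [0.528 0.238 0.08 ] [0.54  0.257 0.09 ]
0.09 103 [0.528 0.238 0.09 ] [0.54  0.249 0.1  ]
0.1 1061 [0.475 0.223 0.1  ] [0.541 0.241 0.11 ]
0.11 5 [0.476 0.228 0.11 ] [0.516 0.231 0.11 ]
```

View pics/w9.png

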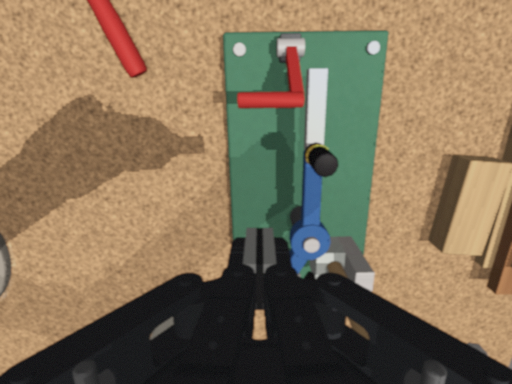

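```bash
python3 -c "
from h import *
st(); print(delta([.497,.2,.15]),delta([.497,.2,.088]))"
```

```text
t 14.05 p [0.496  0.163  0.2758] xh 89.73 zax [ 0.0269 -0.0308 -0.9992] q [ 0.23  0.27 -0.82  1.83  0.26  1.13 -0.68] F [ 0.3 -0.5 -0.3] g 0.003
[ 40.9  -2.6 124.5] [ 42.8  -4.3 186.5]
```

apply_moves(
  increments=[0,20,0,20,-1,0,18,-1,35,0,0,2,-1,35,0,0,1,-1,35,0,0,0,0,0,0],
)

```text
t: 14.68
eef_pos: [0.5017, 0.1935, 0.1449]
tool_rot: [0.021, 0.707, 0.707, -0.002]
contact_force: [-0.9, 0.2, 0.4]
gripper_width: -0.002
```

```bash
python3 -c "
from h import *
st(); print(delta([.497,.2,.088]))"
```

```text
t 14.68 p [0.5017 0.1935 0.1449] xh 89.91 zax [ 0.0265 -0.0326 -0.9991] q [ 0.09  0.45 -0.75  1.94  0.44  0.91 -0.89] F [-0.9  0.2  0.4] g -0.002
[ 8.3 -6.2 56.5]
```

apply_moves(
  increments=[0,3,-3,20,0,0,2,-2,20,0,0,2,-1,16,0],
)

```text
t: 15.05
eef_pos: [0.5003, 0.1986, 0.0886]
tool_rot: [0.022, 0.709, 0.705, 0.0]
contact_force: [0.1, -0.3, 0.1]
gripper_width: 0.003
```

```bash
python3 -c "
from h import *
st(); print(delta([.497,.325,.09]))
p,ds=read_camera('side'); cv2.imwrite('pics/s9.png',cv2.resize(p[100:240,150:330],None,fx=4,fy=4))"
```

```text
t 15.05 p [0.5003 0.1986 0.0886] xh 89.69 zax [ 0.0319 -0.0309 -0.999 ] q [ 0.03  0.53 -0.7   1.98  0.53  0.81 -0.98] F [ 0.1 -0.3  0.1] g 0.003
[126.2  -3.8  -5.4]
```

View pics/s9.png

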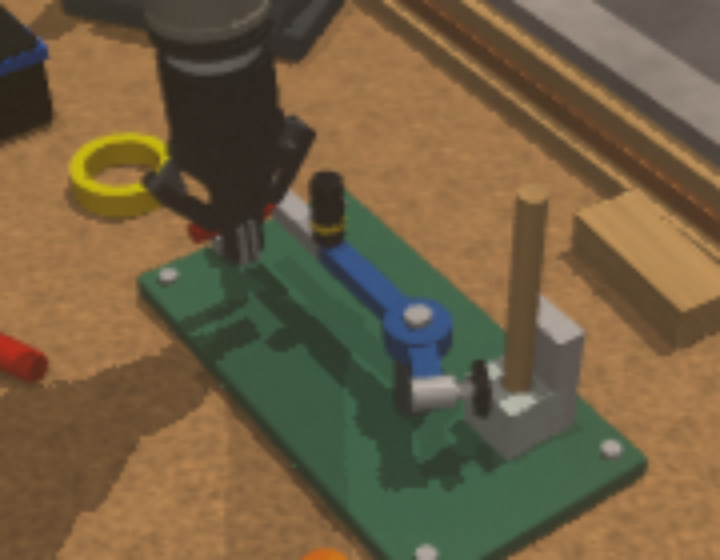

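apply_moves(
  increments=[0,15,-0.5,-0.6,0,0,15,-0.5,-0.6,0,0,15,-0.5,-0.6,0,0,15,-0.4,-0.6,0,0,15,-0.4,-0.6,0,0,15,-0.4,-0.6,0],
)

```text
t: 15.85
eef_pos: [0.4972, 0.2951, 0.0886]
tool_rot: [0.022, 0.709, 0.705, -0.0]
contact_force: [0.6, -0.8, -1.9]
gripper_width: -0.003
```

```bash
python3 -c "
from h import *
st(); print(delta([.497,.325,.09]))"
```

```text
t 15.85 p [0.4972 0.2951 0.0886] xh 89.72 zax [ 0.031  -0.0313 -0.999 ] q [-0.14  0.59 -0.69  1.88  0.55  0.86 -1.13] F [ 0.6 -0.8 -1.9] g -0.003
[29.8 -0.2 -2.3]
```

apply_moves(
  increments=[0,14,0,-0.6,0,0,12,0,-0.6,0,0,7,0,-0.3,0,0,5,0,0,0],
)

```text
t: 16.35
eef_pos: [0.4972, 0.3206, 0.0872]
tool_rot: [0.031, 0.711, 0.703, -0.013]
contact_force: [-3.3, -14.0, 11.7]
gripper_width: 0.001
```

Run:
```python
from h import *
st()
for n in ("side","top"):
    p,d=read_camera(n); W=world(n,d,get_calibration(n)); cv2.imwrite(f"pics/{n}10.png",p)
    b,g,r=[p[...,i].astype(int) for i in range(3)]
    m=(r>g+50)&(r>b+50)&(W[...,2]>.04)&(abs(W[...,0]-.5)<.06)&(W[...,1]>.2)
    w=W[m]; t=w[w[:,2]>np.percentile(w[:,2],70)]; print(n,len(w),t.mean(0).round(4),w.max(0).round(4))
p=cv2.imread("pics/side10.png"); cv2.imwrite('pics/s10.png',cv2.resize(p[90:230,140:320],None,fx=4,fy=4))
```

```text
t 16.35 p [0.4972 0.3206 0.0872] xh 89.31 zax [ 0.0251 -0.0617 -0.9978] q [-0.21  0.62 -0.68  1.83  0.56  0.92 -1.18] F [ -3.3 -14.   11.7] g 0.001
side 127 [0.5096 0.3345 0.1018] [0.5393 0.342  0.107 ]
top 60 [0.5333 0.3194 0.0862] [0.5389 0.3251 0.0943]
```

View pics/s10.png

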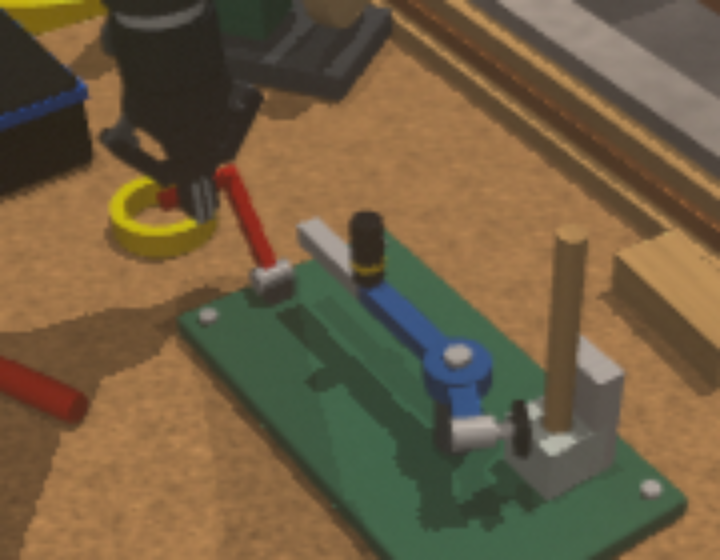

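apply_moves(
  increments=[0,-12,0,0,0,0,-12,0,-10,0,40,-10,0,-40,0,85,-10,0,-40,0,85,-20,10,-20,0],
)

```text
t: 17.08
eef_pos: [0.5025, 0.2645, 0.2051]
tool_rot: [0.029, 0.709, 0.704, -0.012]
contact_force: [0.7, -0.0, -0.7]
gripper_width: 0.635
```

Run:
```python
from h import *
st()
p,d=read_camera("side"); W=world("side",d,get_calibration("side")); cv2.imwrite("pics/side11.png",p)
b,g,r=[p[...,i].astype(int) for i in range(3)]
m=(r>g+50)&(r>b+50)&(W[...,2]>.04)&(abs(W[...,0]-.5)<.06)&(W[...,1]>.2)
w=W[m]; t=w[w[:,2]>np.percentile(w[:,2],70)]; print(len(w),t.mean(0).round(4),w.max(0).round(4))
pic,d,W,c=wristworld(); cv2.imwrite("pics/w11.png",pic)
for t in ["handle","catch"]:
    for o in outline_of("wrist",t)[:1]:
        q=o["pixels"]&(d>0); w=W[q]; z=w[:,2]; top=w[(z>.145)&(z<.156)]
        print(t,o["p"],np.round(o["extent"]),w.mean(0).round(4),np.median(top,0).round(4))
print(delta([.557,.176,.2]),delta([.557,.176,.112]))
```

```text
t 17.07 p [0.5025 0.2645 0.2051] xh 89.55 zax [ 0.0243 -0.0574 -0.9981] q [-0.04  0.44 -0.77  1.8   0.41  1.08 -0.97] F [ 0.7 -0.  -0.7] g 0.635
179 [0.5045 0.3358 0.1042] [0.5391 0.3474 0.107 ]
handle 0.7 [314. 277.  29.  60.] [0.5528 0.1814 0.1326] [0.5541 0.1773 0.1497]
catch 0.73 [255. 106.  92.  73.] [0.5153 0.3256 0.0908] [nan nan nan]
[-85.8  55.1   8.8] [-80.5  53.1  96.7]
  return _methods._mean(a, axis=axis, dtype=dtype,
  ret = um.true_divide(
```

View pics/w11.png

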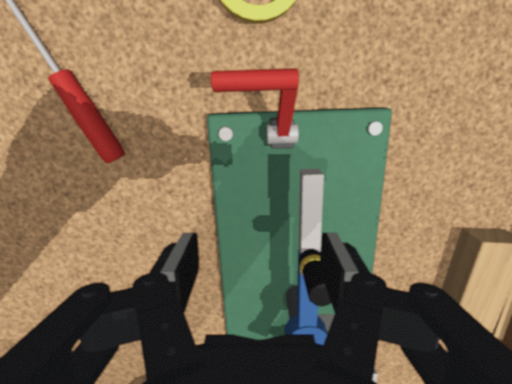

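apply_moves(
  increments=[85,-30,19,3,0,85,-30,18,3,0,85,-25,16,3,0,85,0,0,0,0],
)

```text
t: 17.77
eef_pos: [0.5523, 0.1789, 0.1955]
tool_rot: [0.026, 0.708, 0.706, -0.015]
contact_force: [0.4, 0.7, -0.5]
gripper_width: 0.993
```

Run:
```python
from h import *
st();print(delta([.5555,.1763,.112]))
```

```text
t 17.77 p [0.5523 0.1789 0.1955] xh 89.81 zax [ 0.016  -0.0574 -0.9982] q [ 0.11  0.46 -0.73  1.78  0.41  1.06 -0.79] F [ 0.4  0.7 -0.5] g 0.993
[ 2.2  1.8 83.5]
```

apply_moves(
  increments=[85,1,0,28,0,85,1,0,28,0,85,1,0,24,0],
)

```text
t: 18.15
eef_pos: [0.5514, 0.1833, 0.1133]
tool_rot: [0.024, 0.706, 0.708, -0.013]
contact_force: [0.8, -0.3, 0.6]
gripper_width: 0.996
```

Run:
```python
from h import *
st();print(delta([.5555,.1763,.112]))
pic,d,W,c=wristworld(); cv2.imwrite("pics/w12.png",pic)
```

```text
t 18.15 p [0.5514 0.1833 0.1133] xh 90.13 zax [ 0.0162 -0.0526 -0.9985] q [ 0.06  0.56 -0.69  1.85  0.5   0.92 -0.87] F [ 0.8 -0.3  0.6] g 0.996
[-6.9  4.1  1.7]
```

View pics/w12.png

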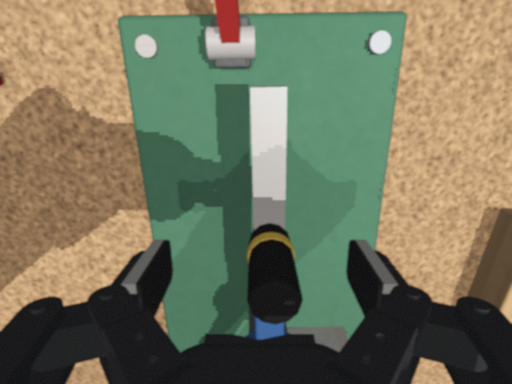

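The handle (275,280) stands between the fingers. I'll correct 6 mm toward -y and close.

apply_moves(
  increments=[85,-6,3,0,0,15,0,1,0,0,15,0,0,0,0,15,0,0,0,0,15,0,0,0,0],
  squeeze=80,
)

```text
t: 18.82
eef_pos: [0.554, 0.1796, 0.1129]
tool_rot: [0.023, 0.705, 0.709, -0.013]
contact_force: [2.0, -0.1, 0.1]
gripper_width: 0.26
```

Run:
```python
from h import *
st()
```

```text
t 18.82 p [0.554  0.1796 0.1129] xh 90.33 zax [ 0.0144 -0.0511 -0.9986] q [ 0.07  0.56 -0.69  1.85  0.5   0.92 -0.86] F [ 2.  -0.1  0.1] g 0.26
```

apply_moves(
  increments=[15,-0.6,-10,0,0,15,-1.5,-10,0,0,15,-2.4,-10,0,0],
)

```text
t: 19.2
eef_pos: [0.5235, 0.1737, 0.1129]
tool_rot: [0.024, 0.705, 0.709, -0.013]
contact_force: [4.1, -0.9, 0.5]
gripper_width: 0.265
```

```bash
cat > th.py <<'E'
from h import *
def th():
    R,p,o=tool(); g=p-.015*R[:,2]; v=g[:2]-np.array([.5592,.0663]); print("theta",(np.arctan2(-v[0],v[1])-.0192).round(3),"r",np.hypot(*v).round(4)); st()
if __name__=="__main__": th()
E
python3 th.py
```

```text
theta 0.302 r 0.114
t 19.2 p [0.5235 0.1737 0.1129] xh 90.25 zax [ 0.0159 -0.0519 -0.9985] q [ 0.08  0.52 -0.7   1.92  0.49  0.89 -0.88] F [ 4.1 -0.9  0.5] g 0.265
```

apply_moves(
  increments=[15,-3.2,-9,0,0,15,-4,-9,0,0],
)

```text
t: 19.45
eef_pos: [0.5056, 0.1656, 0.113]
tool_rot: [0.025, 0.705, 0.708, -0.011]
contact_force: [10.8, 0.1, -9.2]
gripper_width: 0.258
```

Run:
```python
from th import *
th()
p,d=read_camera("side"); cv2.imwrite('pics/s13.png',cv2.resize(p[90:230,170:350],None,fx=4,fy=4))
```

```text
theta 0.474 r 0.1137
t 19.45 p [0.5056 0.1656 0.113 ] xh 90.24 zax [ 0.019  -0.051  -0.9985] q [ 0.1   0.49 -0.71  1.97  0.49  0.86 -0.88] F [10.8  0.1 -9.2] g 0.258
```

View pics/s13.png

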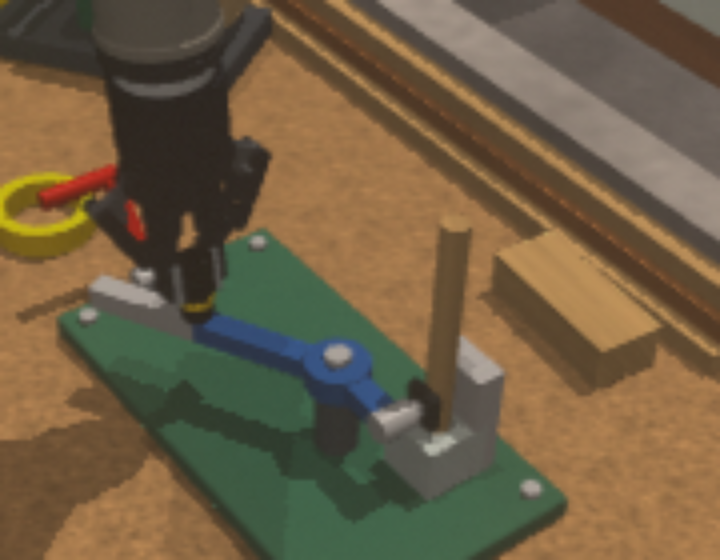

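apply_moves(
  increments=[15,-3.5,-6,0,0,15,-3,-5,0,0],
)

```text
t: 19.75
eef_pos: [0.4969, 0.1602, 0.1131]
tool_rot: [0.025, 0.705, 0.709, -0.006]
contact_force: [14.4, 3.5, -14.8]
gripper_width: 0.257
```

Run:
```python
from th import *
th()
for n in("top","wrist"):
    if n=="wrist": p,d,W,c=wristworld()
    else: p,d=read_camera(n);c=get_calibration(n);W=world(n,d,c)
    cv2.imwrite(f"pics/{n}14.png",p)
    b,g,r=[p[...,i].astype(int) for i in range(3)]
    m=(b>g+35)&(b>r+50)&(abs(W[...,2]-.096)<.012)&(abs(W[...,0]-.53)<.1)&(abs(W[...,1]-.12)<.1)
    w=W[m]; w=w[np.hypot(w[:,0]-.5592,w[:,1]-.0663)>.035]; w=w[w[:,1]>.08]
    if len(w)>20:
        q=cv2.fitLine((w[:,:2]*1000).astype(np.float32),cv2.DIST_HUBER,0,.01,.01).ravel(); 
        print(n,len(w),q.round(3),"lever angle",(np.arctan2(-q[0]*np.sign(q[1]),abs(q[1]))-.0192).round(3))
th()
```

```text
theta 0.566 r 0.1134
t 19.75 p [0.4969 0.1602 0.1131] xh 90.25 zax [ 0.0267 -0.0448 -0.9986] q [ 0.11  0.47 -0.71  2.    0.48  0.84 -0.88] F [ 14.4   3.5 -14.8] g 0.257
top 100 [  0.579  -0.815 521.203 119.217] lever angle 0.599
theta 0.568 r 0.1134
t 19.85 p [0.4967 0.16   0.1131] xh 90.24 zax [ 0.0264 -0.0451 -0.9986] q [ 0.11  0.47 -0.71  2.    0.48  0.84 -0.88] F [ 13.5   3.4 -13.6] g 0.26
```

View pics/wrist14.png

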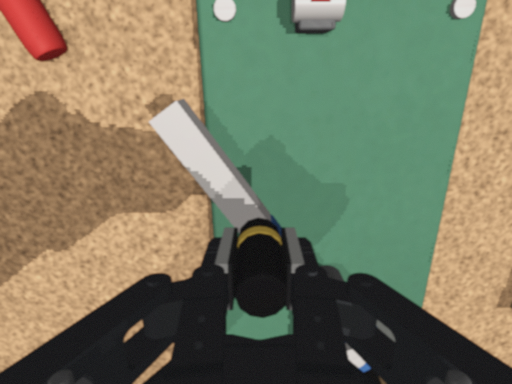

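Run:
```python
from th import *
pic,d,W,c=wristworld()
a,b=ray(c,[151,238],[122,228],.096),None
a=ray(c,np.array([151.,232.]),np.array([122.,226.]),.096); e=ray(c,np.array([180.,262.]),np.array([101.,214.]),.096)
for q in(a,e):
    v=q[0]-q[1]; print((np.arctan2(-v[0],v[1])-.0192).round(3))
p,ds=read_camera("side"); cv2.imwrite('pics/s15.png',cv2.resize(p[90:230,170:350],None,fx=4,fy=4))
for i in range(18): read_camera("top")
th()
cal=get_calibration("side")
Ws=world("side",ds,cal); w=Ws.reshape(-1,3); w=w[(np.hypot(w[:,0]-.601,w[:,1]-.007)<.03)&(w[:,2]>.13)&(w[:,2]<.24)]; print("dowel top",np.percentile(w[:,2],99))
```

```text
0.569
0.568
theta 0.565 r 0.1135
t 20.85 p [0.497  0.1603 0.1131] xh 90.24 zax [ 0.0263 -0.045  -0.9986] q [ 0.11  0.47 -0.71  1.99  0.48  0.84 -0.88] F [ 13.2   3.6 -12.3] g 0.26
dowel top 0.22367216945967042
```

View pics/s15.png

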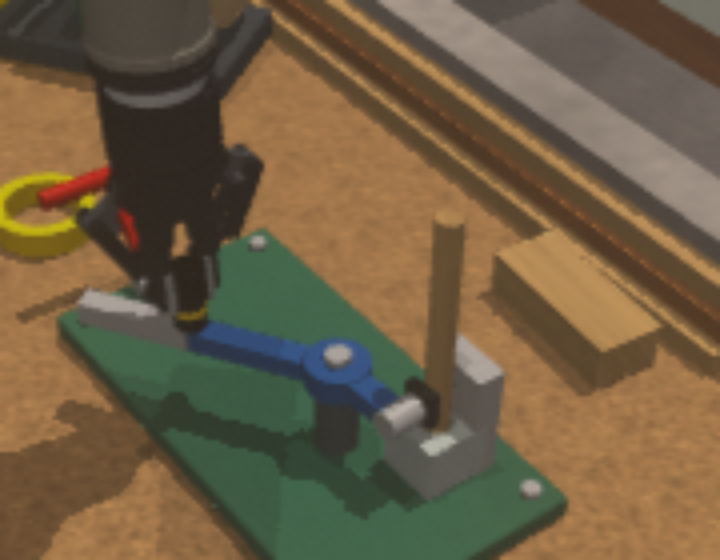

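The lever angle is steady at about 0.567 rad. The jaw presses the dowel against the anvil, the dowel is at full depth and the catch is flipped, so I'm handing in.

```bash
python3 -c "
from station import *
print(hand_in())"
```

```text
the job is handed in; nothing more can be done
None
```

The job is handed in at about 21 s of the 61 s allowed, with the gripper still holding the lever closed; `hand_in()` gave no verdict.

- **Dowel:** I pulled it out of the middle hole, set it in the socket and released it. It met the bottom at the expected height with about 19 N on the tool. After release its top measured 224 to 226 mm above the bench (225 expected). I did not view the other rods and tools closely at the end, but nothing touched them as far as I saw.
- **Catch:** I flipped it outward to its stop with the shut gripper, reaching about 14 N. After backing off, its crossbar stayed at about clamp y 220 to 225 mm.
- **Lever:** I gripped it by the black handle and pulled it to about 0.567 rad. That figure comes from both the tool pose and the lever's edge in the wrist picture. It held steady for over a second with about 13 N along the pull. The side picture shows the jaw pressing the dowel against the anvil.

**Checks that disagreed or were off:**
- The top camera put the lever at 0.60 rad, and its heights read 5 to 7 mm high earlier on, so I relied on the wrist and side cameras.
- The tool drifted a few degrees out of upright during the moves. I allowed for this in the positions but could not correct it with the given moves.
- About 12 N of vertical force remained on the tool while holding the lever.

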